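Set the stock tags on the amber rack

ROBOT

A 6-joint arm with a two-finger parallel gripper is mounted at the origin on a cart in front of the work surface, level with it; the furniture and walls round the work are solid. World frame = base frame: x ahead of the robot, y to its left, z up, the work surface at z = 0. Lengths are in m, angles in rad, forces in N, time in s.
With the tool pointing down it reaches from about 0.275 to 0.825 m from the base axis. Payload 4.9 kg.
Tool frame: the origin (TCP) lies midway between the tips of the shut fingers; the grasp point (between the pads) lies 19 mm behind it (grip_point_offset is the distance from the TCP to the grasp point, in m); z points along the fingers, y is the line along which they close (so a half turn about z gives the same grasp; the last joint's range is limited). The gripper opens to 85 mm and grips with 20 to 120 N. Pads are 22 mm wide; open, the fingers measure 114 mm over their backs; the gripper's body (76 mm by 85 mm) begins 54 mm behind the grasp point. The pads swing forward as they close: fully open they stand 13 mm farther back than shut.
Start: joints at [1.097, 0.326, -0.193, 1.052, 0, 1.437], TCP at [0.183, 0.519, 0.231] pointing down, gripper open.
Joint ranges: [-2.65, 2.65], [-0.97, 1.79], [-1.3, 1.35], [-1.93, 2.1], [-1.47, 1.37], [-3.14, 3.14]. Speed limits (rad/s): [2.57, 2.57, 3.14, 3.14, 3.14, 3.14].

INTERFACE

Orientations are given as a rotation vector (axis times angle).
In Python, from cell import * gives the robot as it stands. Calls block until the motion is done:
- movep(position, orientation): joint-space move of the TCP to a pose.
- move_l(position, velocity=0.15, rot=None, until_force=None): straight line of the TCP; rot=None keeps the orientation; velocity is the mean speed in m/s. With until_force (N) it stops when the force on the tool has changed by that much, and returns True; else False.
- set_joints(angles): joint-space move.
- let_go() and grab(newtons=None): open the fingers fully, or close them until they stop; newtons is the grip in N (None keeps the last).
- sleep(seconds).
- ik(position, orientation): joint angles nearest the present ones, or None.
- get_state(): the state.
- grab_frame(name): name is "side" or "top" or "wrist"; returns a dict with "img" (480x640x3 uint8, red, green, blue), "fx", "fy", "cx", "cy" (pixels), "cam_to_world" (4x4, takes a point from camera to world coordinates); the wrist camera has in their place "T_tool_cam" (4x4, takes a point from camera to tool coordinates, whose origin is the TCP and whose axes are the flange's). Camera axes: x right, y down, z forward; pixel columns grow to the right and rows downward; lengths in m; the calibration is good to about 2 mm. A picture is of the moment at which its call begins: read the wrist's pose just before it. There is no depth.
A pose or a line that the arm cannot do raises MotionError and nothing moves.
- sign_off(): hands the job in; it is judged then, once.
Trained networks look in the newest picture that a camera, given by its name, has taken for a name from the list of things; names that differ only in an ending like _2 or _b are one class to them, and where a whole thing is asked for, a point or a joint stands for the part that bears it (a point fixed in the world has none). Each returns a list of dicts, best first, with "score" (0 to 1); they miss things now and then, are a little off and sometimes report something else, mostly with a low value. They report only what shows in the picture. A call takes as long as a camera call.
- spot_in(camera, name): "centre" ([column, row] in pixels, amid what is visible of it).
- silhouettes(camera, name): "mask" (480x640 bool, what is visible of it) and "centre" ([column, row] in pixels, amid what is visible of it).
- tip_of(camera, name): "centre" ([column, row] in pixels: a listed point, or the origin of a listed thing).
The state is a dict: "clock": time; "q": joint angles; "joint_velocities": joint speeds; "tau": joint torques, N m; "position": TCP position; "eef_rot": TCP orientation; "contact_force": force on the tool from outside, world axes, zero at the start; "wrist_torque": the same for the moment, N m; "finger_gap": opening from 0.0 (shut) to 1.0 (fully open); "grasp_force": force on a finger pad.
Only numpy, scipy, OpenCV 4.12 (cv2) and the standard library are available. Lean on these libraries where they do the work, as an engineer would, in place of code of your own. Each camera call takes 0.05 s, during which the arm holds its last target. There are 200 camera calls.

TASK

Each amber bin on the rack has a hinged tag in front of it: up shows green, folded forward shows red. With a fingertip, gently flip over the tags that are wrong, so that only the bins heaped full show green and the others show red. Pinch and lift nothing, and leave the bins and everything else on the table where they are.

Things in the scene. Friction and masses are not known exactly. Their poses are not given: they have to be found in the camera images.
- rack: fixed plywood rack, 160 mm deep (x) by 340 mm long (y); origin at the centre of its underside on the table; x points away from the robot, y along it to the left. Four bins stand on it side by side; a rail 58 mm in front of the origin carries four hinged tags, 80 mm apart, each straight in front of a bin. Rail and stops reach at most 14 mm above the hinge line, ledge and cheeks 32 mm above the table
- tag_1 (a joint): hinge of the leftmost (+y) tag, a plate 48 mm wide, 50 mm from hinge to free edge, 3 mm thick. 0 = up: leans back 25 degrees towards its bin, green face to the robot; 1.658 = down: lies forward towards the robot, 20 degrees above level, red face up. Hinge axis along the rack's y; vertical at 0.436, from where its weight (20 g) carries it to rest at either end; under 1 N moves it
- tag_1_hinge (a point): middle of the hinge line of the leftmost (+y) tag, 58 mm above the table
- tag_1_edge (a point): middle of the free edge of the leftmost (+y) tag, on the axis of its black rolled bead (radius 2.6 mm); moves with the tag; 103 mm above the table with the tag up, 75 mm with it down. From down, raise the edge as you push: a level push mostly presses into the hinge
- tag_2 (a joint): hinge of the second from left tag, a plate 48 mm wide, 50 mm from hinge to free edge, 3 mm thick. 0 = up: leans back 25 degrees towards its bin, green face to the robot; 1.658 = down: lies forward towards the robot, 20 degrees above level, red face up. Hinge axis along the rack's y; vertical at 0.436, from where its weight (20 g) carries it to rest at either end; under 1 N moves it
- tag_2_hinge (a point): middle of the hinge line of the second from left tag, 58 mm above the table
- tag_2_edge (a point): middle of the free edge of the second from left tag, on the axis of its black rolled bead (radius 2.6 mm); moves with the tag; 103 mm above the table with the tag up, 75 mm with it down. From down, raise the edge as you push: a level push mostly presses into the hinge
- tag_3 (a joint): hinge of the third from left tag, a plate 48 mm wide, 50 mm from hinge to free edge, 3 mm thick. 0 = up: leans back 25 degrees towards its bin, green face to the robot; 1.658 = down: lies forward towards the robot, 20 degrees above level, red face up. Hinge axis along the rack's y; vertical at 0.436, from where its weight (20 g) carries it to rest at either end; under 1 N moves it
- tag_3_hinge (a point): middle of the hinge line of the third from left tag, 58 mm above the table
- tag_3_edge (a point): middle of the free edge of the third from left tag, on the axis of its black rolled bead (radius 2.6 mm); moves with the tag; 103 mm above the table with the tag up, 75 mm with it down. From down, raise the edge as you push: a level push mostly presses into the hinge
- tag_4 (a joint): hinge of the rightmost (-y) tag, a plate 48 mm wide, 50 mm from hinge to free edge, 3 mm thick. 0 = up: leans back 25 degrees towards its bin, green face to the robot; 1.658 = down: lies forward towards the robot, 20 degrees above level, red face up. Hinge axis along the rack's y; vertical at 0.436, from where its weight (20 g) carries it to rest at either end; under 1 N moves it
- tag_4_hinge (a point): middle of the hinge line of the rightmost (-y) tag, 58 mm above the table
- tag_4_edge (a point): middle of the free edge of the rightmost (-y) tag, on the axis of its black rolled bead (radius 2.6 mm); moves with the tag; 103 mm above the table with the tag up, 75 mm with it down. From down, raise the edge as you push: a level push mostly presses into the hinge
- bin_a: loose grey stock bin with a scooped front, heaped full of amber, above its rim; 96x70x36 mm, 0.45 kg, standing on the rack behind one tag; origin at the centre of its underside, 64 mm behind the hinge line; bin and contents stay below 72 mm above the table
- bin_b: loose grey stock bin with a scooped front, heaped full of amber, above its rim; 96x70x36 mm, 0.45 kg, standing on the rack behind one tag; origin at the centre of its underside, 64 mm behind the hinge line; bin and contents stay below 72 mm above the table
- bin_c: loose grey stock bin with a scooped front, empty; 96x70x36 mm, 0.45 kg, standing on the rack behind one tag; origin at the centre of its underside, 64 mm behind the hinge line; bin and contents stay below 72 mm above the table
- bin_d: loose grey stock bin with a scooped front, nearly empty: two pieces of amber on its floor; 96x70x36 mm, 0.45 kg, standing on the rack behind one tag; origin at the centre of its underside, 64 mm behind the hinge line; bin and contents stay below 72 mm above the table
- amber_lens: bystander: loose orange amber pebble, 27x40x30 mm; origin at the centre of its underside
- loupe: bystander: loose folded black and steel pocket loupe, 29x39x16 mm; origin at the centre of its underside
- steel_cone: bystander: loose steel cone cap on a drum, 49 mm across, 76 mm tall; origin at the centre of its underside
- tweezers: bystander: loose black tweezers lying flat, 128 mm long; origin at the centre of its underside
- needle_file: bystander: loose needle file with a wooden handle lying flat, 153 mm long; origin at the centre of its underside
- green_box: bystander: loose clear box with a green lid, 72x115x41 mm; origin at the centre of its underside

How it is judged:
By the outcome, as a careful person would: the job done as asked, in the order asked, and still so for the second after the job is handed in, with the robot touching nothing.
It also fails if it takes over 48 s, if anything falls off the work surface, if the arm or the gripper's body presses on something with over 40 N, if the wrist force passes 120 N, or if a joint passes its speed limit or range.

## Working session

There is one attempt and no reset: what is moved stays moved. The work goes in short steps, each a Python script; the robot and the scene stay as the last script left them, time stands still between calls to the robot, and variables do not carry over. Pictures are saved under pics/ and viewed, at most 10 in all, crops included, and the job is handed in when it is done.

```bash
mkdir -p pics
cat > h.py <<'E'
from cell import *
import numpy as np, cv2
def save(cam,name):
    f=grab_frame(cam); cv2.imwrite(f'pics/{name}.png',f['img'][:,:,::-1]); return f
def ray(f,px,z):
    T=np.array(f['cam_to_world']); d=T[:3,:3]@[(px[0]-f['cx'])/f['fx'],(px[1]-f['cy'])/f['fy'],1]
    o=T[:3,3]; return o+d*(z-o[2])/d[2]
E
python3 - <<'E'
from h import *
print(get_state()['eef_rot'],get_state()['clock'])
for c in('top','side'):
    f=save(c,c+'0'); print(c,np.array(f['cam_to_world'])[:3,3].round(3))
    for n,z in(('rack',0),('tag_1_hinge',.058),('tag_1_edge',.09),('bin_a',.03),('bin_c',.03),('bin_d',.03)):
        for d in tip_of(c,n)[:6]:print(n,round(d['score'],2),np.round(d['centre']),ray(f,d['centre'],z)[:2].round(3))
E
```

```text
[-5.31165367e-01 -3.09580655e+00  2.59766355e-03] 0.0
top [0.45  0.039 1.391]
rack 0.96 [307. 231.] [0.585 0.053]
tag_1_hinge 0.93 [265. 258.] [0.512 0.152]
tag_1_hinge 0.5 [298. 276.] [0.472 0.074]
tag_1_edge 0.76 [261. 250.] [0.53 0.16]
tag_1_edge 0.61 [296. 256.] [0.517 0.077]
bin_a 0.91 [324. 232.] [0.581 0.01 ]
bin_a 0.81 [293. 231.] [0.582 0.088]
bin_a 0.78 [260. 237.] [0.565 0.167]
bin_a 0.68 [355. 226.] [ 0.597 -0.066]
bin_a 0.48 [267. 258.] [0.514 0.15 ]
bin_c 0.91 [324. 232.] [0.581 0.01 ]
bin_c 0.81 [293. 231.] [0.582 0.088]
bin_c 0.78 [260. 237.] [0.565 0.167]
bin_c 0.68 [355. 226.] [ 0.597 -0.066]
bin_c 0.48 [267. 258.] [0.514 0.15 ]
bin_d 0.91 [324. 232.] [0.581 0.01 ]
bin_d 0.81 [293. 231.] [0.582 0.088]
bin_d 0.78 [260. 237.] [0.565 0.167]
bin_d 0.68 [355. 226.] [ 0.597 -0.066]
bin_d 0.48 [267. 258.] [0.514 0.15 ]
side [0.136 1.027 0.75 ]
rack 0.84 [312. 276.] [0.572 0.049]
tag_1_hinge 0.74 [317. 285.] [0.514 0.151]
tag_1_hinge 0.24 [310. 262.] [0.564 0.076]
tag_1_edge 0.87 [306. 267.] [0.544 0.141]
tag_1_edge 0.66 [339. 244.] [0.514 0.027]
bin_a 0.94 [303. 279.] [0.567 0.107]
bin_a 0.9 [291. 297.] [0.562 0.178]
bin_a 0.88 [312. 261.] [0.578 0.033]
bin_a 0.72 [412. 215.] [ 0.423 -0.281]
bin_a 0.68 [324. 245.] [ 0.579 -0.043]
bin_c 0.94 [303. 279.] [0.567 0.107]
bin_c 0.9 [291. 297.] [0.562 0.178]
bin_c 0.88 [312. 261.] [0.578 0.033]
bin_c 0.72 [412. 215.] [ 0.423 -0.281]
bin_c 0.68 [324. 245.] [ 0.579 -0.043]
bin_d 0.94 [303. 279.] [0.567 0.107]
bin_d 0.9 [291. 297.] [0.562 0.178]
bin_d 0.88 [312. 261.] [0.578 0.033]
bin_d 0.72 [412. 215.] [ 0.423 -0.281]
bin_d 0.68 [324. 245.] [ 0.579 -0.043]
```

Run:
```python
import cv2,numpy as np
a=cv2.imread('pics/top0.png')[180:330,200:400];b=cv2.imread('pics/side0.png')[190:340,230:430]
cv2.imwrite('pics/tc.png',cv2.resize(a,(800,600),interpolation=2));cv2.imwrite('pics/sc.png',cv2.resize(b,(800,600),interpolation=2))
```

```text
(no output)
```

View pics/tc.png

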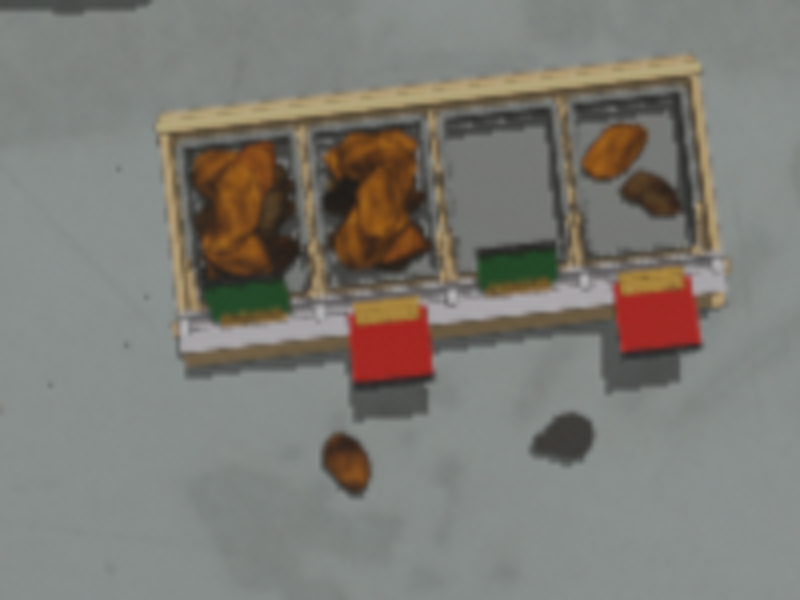

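View pics/sc.png

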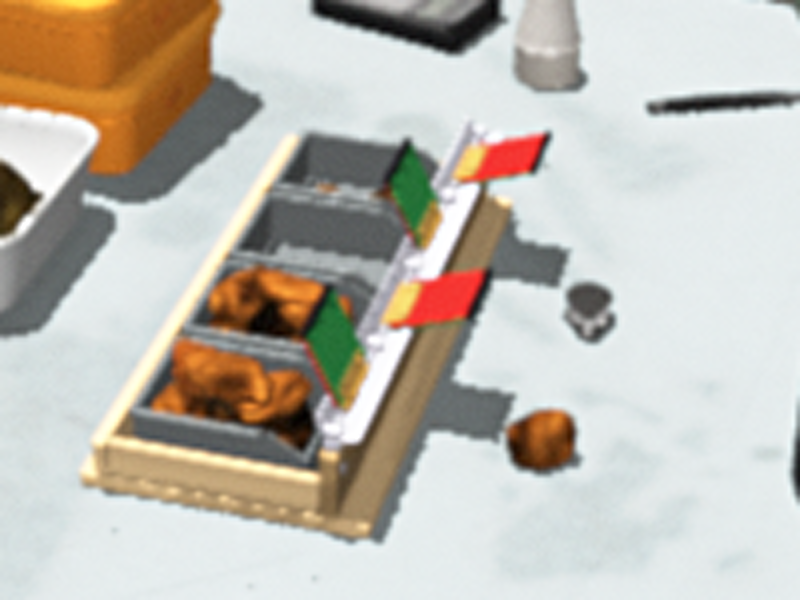

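View pics/top0.png

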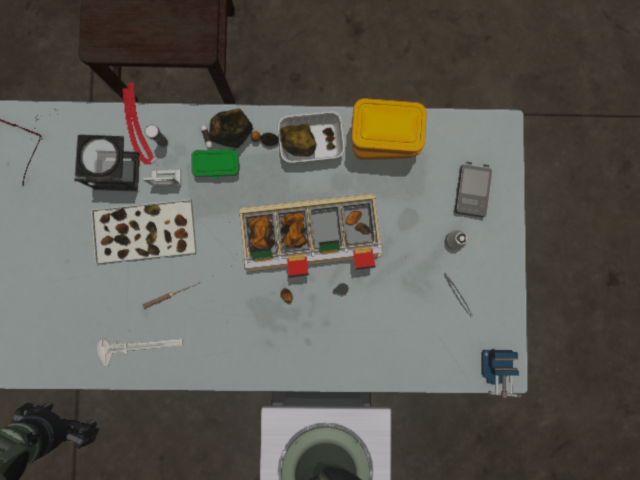

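Bins 1 and 2 (from the left) are heaped, 3 is empty and 4 nearly so. Tag 2 is red (bead at about px 298,275) and must go up. Tag 3 is green (edge at about px 329,242) and must go down. Tags 1 and 4 are right. The pebble (287,296) and loupe (341,289) lie in front.

```bash
cat >> h.py <<'E'
from scipy.spatial.transform import Rotation as Rn
from scipy.optimize import least_squares
class F: pass
def pose():
    f=grab_frame('top')
    obs=[((298.2,275),.075,-.058-.047,.04),((365,267.5),.075,-.105,-.12),((328.7,242),.103,-.037,-.04),((261.2,251.2),.103,-.037,.12)]
    P=np.array([ray(f,p,z)[:2] for p,z,_,_ in obs]);L=np.array([o[2:] for o in obs])
    r=lambda v:(L@np.array([[np.cos(v[2]),np.sin(v[2])],[-np.sin(v[2]),np.cos(v[2])]])+v[:2]-P).ravel()
    s=least_squares(r,[.58,.05,.1]); return s.x,r(s.x)
def mk(v):
    c,s=np.cos(v[2]),np.sin(v[2]); ex=np.array([c,s,0]);ey=np.array([-s,c,0]);o=np.array([v[0],v[1],0])
    W=lambda u,y,z:o+ex*(u-.058)+ey*y+[0,0,z]     # u: distance behind hinge line
    def rot(a):
        d=ex*np.sin(a)-np.array([0,0,np.cos(a)])
        return Rn.from_matrix(np.c_[np.cross(ey,d),ey,d]).as_rotvec()
    return W,rot
E
python3 - <<'E'
from h import *
v,r=pose();print(v.round(4),(r*1e3).round(1))
W,rot=mk(v);np.save('v.npy',v)
a=np.pi/4
for p in((.0,.04,.2),(-.15,.04,.2),(-.05,.04,.05),(.0,.04,.1)):print(ik(W(*p),rot(a)))
print(ik(W(.05,-.04,.088),rot(0)))
f=grab_frame('side');T=np.linalg.inv(np.array(f['cam_to_world']))
for p in((.021,-.04,.103),(.021,.12,.103),(-.047,.04,.075),(-.047,-.12,.075)):
    c=T@np.r_[W(*p),1]; print((f['fx']*c[0]/c[2]+f['cx']-230)*4,(f['fy']*c[1]/c[2]+f['cy']-190)*4)
E
```

```text
[0.5809 0.0456 0.1365] [-1.5 -0.7  0.5 -0.8 -0.4 -0.1  1.4  1.7]
[-0.08401439 -0.0654644  -1.13909933 -0.2759802   0.15529827 -0.15720562]
None
None
[-0.08401439  0.2829486  -1.27691485 -0.76220871  0.15529827 -0.15720562]
[-0.11909312  0.50825281 -0.30783799  0.75470552  0.         -0.255605  ]
395.43463979363037 159.87628248947078
316.65902684485945 310.5824139825154
478.13532144937835 293.29871156830427
537.183706653886 151.63479613428945
```

Run:
```python
from h import *
W,rot=mk(np.load('v.npy'))
for deg in(20,25,30,35,40):
  print(deg,[ik(W(*p),rot(np.radians(deg))) is not None for p in((-.14,.04,.15),(-.09,.04,.2),(-.07,.04,.05),(-.055,.04,.045),(-.05,.04,.06),(-.03,.04,.1),(0,.04,.11))])
```

```text
20 [True, True, True, True, True, True, True]
25 [True, True, True, True, True, True, True]
30 [True, True, True, True, True, True, True]
35 [True, True, False, True, True, True, True]
40 [False, True, False, False, False, True, True]
```

Run:
```python
from h import *
W,rot=mk(np.load('v.npy'))
grab(20)
movep(W(.046,-.04,.19),rot(0))
print(get_state()['clock'],move_l(W(.046,-.04,.089),.1,until_force=8))
print(move_l(W(.002,-.04,.089),.04,until_force=8))
sleep(.3);print(move_l(W(.002,-.04,.2),.15))
movep(W(-.12,.04,.2),rot(np.pi/6)); save('side','s1'); save('top','t1')
a=cv2.imread('pics/side.png') if 0 else cv2.imread('pics/s1.png')[190:340,230:430];b=cv2.imread('pics/t1.png')[180:330,200:400]
cv2.imwrite('pics/c1.png',cv2.resize(np.hstack([a,b]),(800,300),interpolation=2))
s=get_state();print(s['clock'],s['contact_force'])
```

```text
3.875 False
False
False
8.3417 [-0.39848763  0.11945353  0.52571636]
```

View pics/c1.png

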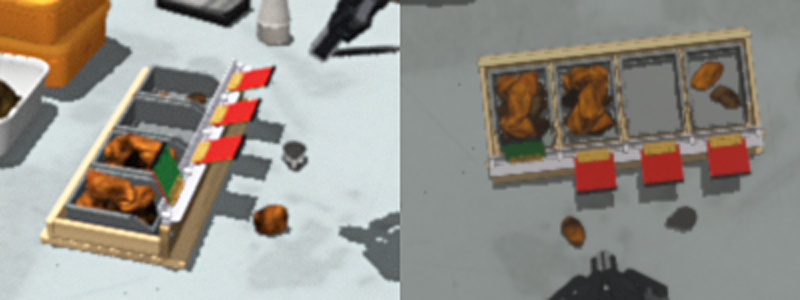

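Tag 3 now shows red (crop about 660,165) and the bins are undisturbed. Next is tag 2, lifted from under its bead.

Run:
```python
from h import *
W,rot=mk(np.load('v.npy'));R=rot(np.pi/6)
T=lambda x,z:W(x-.0095,.04,.058+z-.0055)
print(move_l(W(-.1015,.04,.124),.15,rot=R,until_force=8),move_l(T(-.052,.002),.1,until_force=8))
m=0
for p in np.radians([5,15,25,35,45,55,65,75,85,95,104]):
    hit=move_l(T(-.045*np.cos(p),.045*np.sin(p)),.04,until_force=8)
    m=max(m,np.linalg.norm(get_state()['contact_force']))
    if hit: print('hit',p);break
print(m,get_state()['clock'])
if not hit:
    sleep(.3); q=get_state()['position']; move_l(q+W(-.04,0,.07)-W(0,0,0),.1); movep(W(-.16,.04,.25),rot(0))
save('side','s2'); save('top','t2')
a=cv2.imread('pics/s2.png')[190:340,230:430];b=cv2.imread('pics/t2.png')[180:330,200:400]
cv2.imwrite('pics/c2.png',cv2.resize(np.hstack([a,b]),(800,300),interpolation=2))
s=get_state();print(s['clock'],s['contact_force'])
```

```text
False False
1.3212237032782406 13.775
16.025 [ 1.47115318 -0.38965642 -0.01054424]
```

View pics/c2.png

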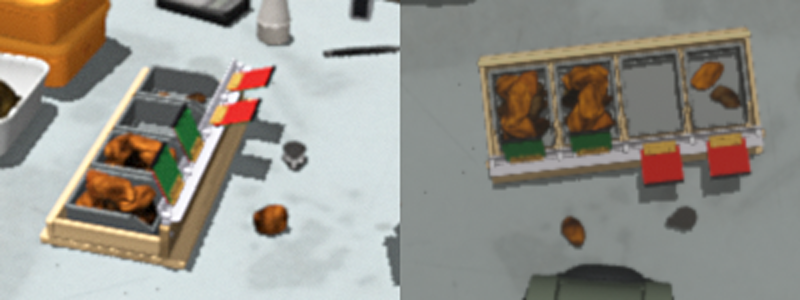

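Tags 1 and 2 are green (crop about 523,148 and 590,140), 3 and 4 red (660,165 and 727,158). The bins, pebble and loupe haven't moved, and the arm is clear.

```bash
python3 -c "
from cell import *
print(sign_off())"
```

```text
the job is handed in; nothing more can be done
None
```

Tag 2 is flipped up to green and tag 3 folded down to red, so only the two heaped bins show green; the final pictures show the bins and the pebble and loupe in front unmoved, and I handed the job in at about 16 s of the 48 s.

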